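Pull the test-bay hatch shut with the hook stick

ROBOT

A 6-joint arm with a two-finger parallel gripper is mounted at the origin on the work surface. World frame = base frame: x ahead of the robot, y to its left, z up, the work surface at z = 0. Lengths are in mm, angles in degrees, forces in N, time in s.
With the tool pointing down it reaches from about 300 to 850 mm from the base axis. Payload 4.2 kg.
Tool frame: the origin (TCP) lies at the very end of the fingers, on their centre line; the grasp point (between the pads) lies 19 mm behind it; x points along the fingers, z is the direction in which the jaws open and shut, and the axes are right-handed (so a half turn about x gives the same grasp; the last joint's range is limited). The gripper opens to 91 mm and grips with 3 to 60 N. Pads are 32 mm wide; open, the fingers measure 118 mm over their backs; the gripper's body (76 mm by 178 mm) begins 60 mm behind the grasp point.
Start: joints at [-73.339, 18.312, 89.639, -0, 72.044, -1.146], TCP at [175.851, -547.47, 181.476] pointing down, gripper open.
Joint ranges: [-177.97, 177.97], [-48.28, 115.42], [12.27, 149.76], [-77.06, 257.06], [2.81, 150.46], [-146.56, 146.56]. Speed limits (degrees/s): [147.25, 147.25, 180, 180, 180, 180].

INTERFACE

Orientations are given as [roll, pitch, yaw] about the fixed x, y, z axes, in that order (R = Rz(yaw) Ry(pitch) Rx(roll)).
In Python, from workcell import state, grab_frame, camera_info, env, search_frame, place_of gives the robot as it stands.
- The arm moves only by the tool drive_tool, never from a script. Its argument "plan" is a list of rows, each a list of 7 numbers: the turn, a rotation vector about the world's x, y, z in degrees, then the shift along the world's x, y, z in mm, then the finger opening in mm, from 0 to 91.2. In form: [[wx, wy, wz, dx, dy, dz, jaw], ...]. A call has 1 to 10 rows; each row is the pose to reach, as a shift and turn from the pose measured when the call began; what a row does not reach only later rows make up. A row lasts 1/8 s, in which the tool goes at most 62.5 mm and 10.7 degrees, less where a joint would pass 70% of its speed; a pose out of reach is approached as far as the arm can. A call with a gripper value outside its range is refused whole. The fingers move at their own pace and stop on an object; "grip_force" is the grip in N (left out, the last holds). Time passes only in rows, so rows that repeat a pose let the fingers close. It gives the time, the measured TCP pose, the force and the opening at its end, in the units of the state.
- state(): the state, without advancing time (a new reading comes with each control period).
- grab_frame(name): name is "side" or "top"; returns the picture (480x640x3 uint8, red, green, blue); there is no depth.
- camera_info(name): a dict with "intrinsics" (3x3 intrinsics, pixels), "origin" and "orientation" of the camera in the world. Camera axes: x right, y down, z forward; pixel columns grow to the right and rows downward; lengths in mm; the calibration is good to about 2 mm. A picture is of the moment at which its call begins. camera_info takes no time and is no camera call.
- env.job_done(): hands the job in, once; it reports no verdict.
Trained networks look in the newest picture that a camera, given by its name, has taken for a name from the list of things; names that differ only in an ending like _2 or _b are one class to them, and where a whole thing is asked for, a point or a joint stands for the part that bears it (a point fixed in the world has none). Each returns a list of dicts, best first, with "p" (0 to 1); they miss things now and then, are a little off and sometimes report something else, mostly with a low value. They report only what shows in the picture. A call takes as long as a camera call. They do not tell look-alikes from the thing itself.
- search_frame(camera, label): "rect" ([left, top, right, bottom] as shares, 0 to 1, of the picture: columns of its width, rows of its height, round what is visible of it).
- place_of(camera, label): "location" ([column, row] as shares, 0 to 1, of the picture: columns of its width, rows of its height: a listed point, or the origin of a listed thing).
The state is a dict: "time_s": time; "qpos": joint angles; "qvel": joint speeds; "effort": joint torques, N m; "ee_pos": TCP position; "ee_rot": TCP orientation; "force": force on the tool from outside, world axes, zero at the start; "torque": the same for the moment, N m; "gripper_width": finger opening in mm.
Only numpy, scipy, OpenCV 4.12 (cv2) and the standard library are available. Lean on these libraries where they do the work, as an engineer would, in place of code of your own. Each camera call takes 0.05 s, during which the arm holds its last target. There are 200 camera calls.

TASK

The test bay behind the clear guard is about to be powered and its drop hatch still hangs open. Take the hook stick from its rest, put its hook through the ring eye on the hatch and pull the hatch gently shut until its ball catch has clicked over and it stays shut by itself, then unhook and lay the stick back in its rest the way it lay. Touch the guard and the hatch with the stick only, never with the hand, do not wrench at the eye, and leave everything else on the bench where it is.

Things in the scene. Friction and masses are not known exactly. Their poses are not given: they have to be found in the camera images.
- guard: Fixed safety guard of aluminium profile and clear panes, open at the top and back: front 440 mm wide, 345 high, 25 thick; side wings reach 230 mm back. Origin on the table under the middle of the front; x square through the front into the bay, away from the robot, y left along the front, z up. Hatch opening: y -132 to 132 mm, z 183 (sill) to 320 mm (lintel). Fixed to the table.
- hatch (a joint): Angle of the hatch, rad: 0 = upright in the front plane, growing as its top drops away from the robot into the bay (to 1.0). A dark grey panel with bright edges, 260 mm wide, 127 mm high, hinged along its lower edge. A light spring (1 to 3 N at the eye) carries it open again to more than 0.25 unless its catch holds it.
- lintel (a point): Middle of the lintel's underside, 320 mm up. An adjustable keeper here holds a sprung ball and two stop tabs that reach 15 mm down. Shut on the stop, the hatch stands anywhere from -0.07 to 0.07 rad, as the keeper was set. Some 8 mm of eye travel before the stop it meets the ball: the pull at the eye climbs from about 2 to 8-14 N, drops as the ball clicks over 1 to 2 mm before the stop, then shoots up.
- hinge (a point): Middle of the hatch's hinge line, 185 mm above the table in the guard's front plane; axes turn with the hatch: y left along the hinge, x square to the panel away from the robot, z up the panel.
- eye (a point): Centre of the bare steel ring eye on the robot's side of the hatch, midway along its width: 26 mm clear inside, 5 mm wire. Its hole runs along y (left-right). It lies 100 mm up the panel from the hinge line and 30 mm out towards the robot (x -30, z 100 mm in the frame of hinge). Axes turn with the hatch. The eye is torn out by more than 20 N.
- stick: Loose insulated hook stick, 312 mm long, about 0.2 kg, lying in the rest. Origin mid-underside of its square black grip (120 long, 24 wide, 26 mm high; balance point within 10 mm of its middle); x along the stick to the hook end, y left, z up. The rod's axis is 13 mm above the origin, its tail ends at x -158 mm; rod 14 mm thick; round hand guard 44 mm across at x 66 to 71 mm.
- hook (a point): Middle of the hook prong, at x 147, y 20, z 13 mm in the stick's frame, same axes. A 7 mm steel bar runs along the stick's axis from x 115 to 150 mm, then turns left (+y) into a straight prong that leans back 9 degrees and ends 38 mm left of the axis.
- rest: Fixed dark steel rest, base 150 x 75 mm, origin on the table under its middle, x along the lying stick to the hook end, z up. Two forks, 10 mm thick, at x -45 and 45 mm hold the grip: floors 45 mm up, 30 mm between cheeks, which flare out above 63 mm and end 81 mm up. Between them 80 mm of the grip is free. At home the stick's origin is 45 mm above the rest's, x axes parallel.
- spray: Bystander: loose white aerosol can, 66 mm across, 200 mm high. Origin mid-underside.
- washer: Bystander: loose white bottle, 68 mm across, 160 mm high. Origin mid-underside.
- dispenser: Bystander: loose blue-green solvent dispenser, 58 mm across, 78 mm high. Origin mid-underside.
- tray: Bystander: loose black screw tray, 120 x 85 x 22 mm. Origin mid-underside.
- driver: Bystander: loose blue screwdriver, 170 mm long, lying on the bench.
- module: Bystander: loose green circuit board, 100 x 70 x 11 mm. Origin mid-underside.
- flux: Bystander: loose amber jar, 40 mm across, 50 mm high. Origin mid-underside.
Mind the look-alikes: they are no part of the job. What is shaped like the rest but pink or turquoise is not meant.

How it is judged:
By the outcome, as a careful person would: the job done as asked, in the order asked, and still so for the second after the job is handed in, with the robot touching nothing.
It also fails if it takes over 64 s, if anything falls off the work surface, if the arm or the gripper's body presses on something with over 40 N, if the wrist force passes 120 N, or if a joint passes its speed limit or range.

## Working session

There is one attempt and no reset: what is moved stays moved. The work goes in short steps, Python scripts to look and compute and a tool call to move; the robot and the scene stay as the last step left them, time stands still between calls to the robot, and variables do not carry over. Pictures are saved under pics/ and viewed, about 8 in all and at most 12, crops included, and the job is handed in when it is done.

Besides the shell and the picture viewer there is one more tool, called after "Call:" as name([rows], argument=value, ...), one row to a line, values as JSON. drive_tool: Moves the arm, as the interface text tells. Its arguments: {"type":"object","properties":{"plan":{"type":"array"},"grip_force":{"type":"number"}},"required":["plan"]}

```bash
ls; mkdir -p pics; python3 - <<'E'
from workcell import *
import cv2,numpy as np
print(state())
for c in("side","top"):
    im=grab_frame(c); cv2.imwrite(f"pics/{c}0.png",im[:,:,::-1]); print(c,camera_info(c))
    for l in["guard","hatch","lintel","hinge","eye","stick","hook","rest","spray","washer","dispenser","tray","driver","module","flux"]:
        r=place_of(c,l); 
        print(l,[(np.round(np.array(d["location"])*[640,480],1).tolist(),round(d["p"],2)) for d in r[:4]])
E
```

```text
pics
{'time_s': 0.0, 'qpos': array([-7.33359601e+01,  1.83516099e+01,  8.97047199e+01, -7.86572832e-04,
        7.20393246e+01, -1.14768334e+00]), 'qvel': array([ 0.04321838, -0.05203084, -0.02694211,  0.03610364,  0.04167838,
       -0.00341911]), 'effort': array([ 2.84594513e-03, -4.12455618e+01, -2.31967878e+01,  7.28611182e-02,
        4.54461202e-02, -1.43171624e-04]), 'ee_pos': array([ 175.71694631, -546.94687549,  180.63201685]), 'ee_rot': array([179.30025196,  89.90434267, 107.11221835]), 'force': array([ 0.09916303, -0.63128066,  0.24483358]), 'torque': array([-0.03003909, -0.03447588, -0.03370935]), 'gripper_width': 91.17458991318925}
side {'intrinsics': array([[575.20548776,   0.        , 317.70490706],
       [  0.        , 575.20548776, 241.73624377],
       [  0.        ,   0.        ,   1.        ]]), 'origin': array([   53.32132789, -1128.15020116,  1080.6036157 ]), 'orientation': array([-124.75111824,    0.9650967 ,  -23.67824468])}
guard [([299.3, 283.0], 0.61), ([334.0, 273.0], 0.58)]Traceback (most recent call last):
  File "<stdin>", line 7, in <module>
ValueError: it knows: dispenser, driver, eye, flux, guard, hinge, hook, lintel, module, rest, spray, stick, tray, washer
```

```bash
cat > h.py <<'E'
from workcell import *
import cv2,numpy as np
from scipy.spatial.transform import Rotation as R
def cam(c):
    i=camera_info(c); return i["intrinsics"],np.array(i["origin"]),R.from_euler("xyz",i["orientation"],degrees=True).as_matrix()
def proj(c,P):
    K,o,M=cam(c); q=(np.atleast_2d(P)-o)@M@K.T; return q[:,:2]/q[:,2:]
def ray(c,uv):
    K,o,M=cam(c); return o,M@np.linalg.inv(K)@np.array([uv[0],uv[1],1.])
def onz(c,uv,z):
    o,d=ray(c,uv); return o+d*(z-o[2])/d[2]
def tri(a,b):
    o1,d1=ray("side",a);o2,d2=ray("top",b); d1/=np.linalg.norm(d1);d2/=np.linalg.norm(d2)
    s=np.linalg.lstsq(np.c_[d1,-d2],o2-o1,rcond=None)[0]; p,q=o1+s[0]*d1,o2+s[1]*d2
    return (p+q)/2,np.linalg.norm(p-q)
E
python3 - <<'E'
from h import *
np.set_printoptions(precision=1,suppress=True)
Z=dict(lintel=320,hinge=185,stick=45,hook=58)
for c in("side","top"):
    im=grab_frame(c); cv2.imwrite(f"pics/{c}0.png",im[:,:,::-1]); print(c,camera_info(c))
    for l in["guard","lintel","hinge","eye","stick","hook","rest","spray","washer","dispenser","tray","driver","module","flux"]:
        r=place_of(c,l)
        print(l,[(np.round(np.array(d["location"])*[640,480],1).tolist(),round(d["p"],2),onz(c,np.array(d["location"])*[640,480],Z.get(l,0))) for d in r[:4]])
E
```

```text
side {'intrinsics': array([[575.2,   0. , 317.7],
       [  0. , 575.2, 241.7],
       [  0. ,   0. ,   1. ]]), 'origin': array([   53.3, -1128.2,  1080.6]), 'orientation': array([-124.8,    1. ,  -23.7])}
guard [([334.5, 273.6], 0.81, array([640.3, 128. ,   0. ]))]
lintel [([337.4, 181.8], 0.65, array([645.7, 120.9, 320. ]))]
hinge [([333.5, 224.6], 0.58, array([633.3, 119.8, 185. ]))]
eye [([348.3, 190.8], 0.65, array([902.2, 565.6,   0. ]))]
stick [([342.6, 392.4], 0.82, array([ 445.4, -332.6,   45. ]))]
hook [([397.0, 369.3], 0.58, array([ 587.1, -333.3,   58. ]))]
rest [([342.4, 407.8], 0.87, array([ 442.2, -339. ,    0. ])), ([447.1, 345.9], 0.61, array([ 776.4, -271.9,    0. ])), ([395.3, 369.4], 0.25, array([ 613.5, -286.8,    0. ])), ([335.4, 178.8], 0.21, array([898.4, 671.8,   0. ]))]
spray []
washer [([264.8, 247.2], 0.58, array([493.5, 350.3,   0. ])), ([343.5, 390.1], 0.41, array([ 467.4, -292.6,    0. ])), ([266.4, 273.6], 0.36, array([451.2, 215.8,   0. ]))]
dispenser [([325.9, 318.1], 0.81, array([534. , -43.1,   0. ]))]
tray [([301.6, 285.1], 0.57, array([528. , 118
[... 1013 characters left out ...]
345.7], 0.71, array([ 303.2, -194.5,    0. ])), ([195.6, 267.3], 0.43, array([487.1, 335.6,   0. ]))]
spray [([146.4, 250.6], 0.82, array([526.9, 460.5,   0. ]))]
washer [([194.7, 268.8], 0.65, array([483.3, 337.6,   0. ]))]
dispenser [([345.4, 249.4], 0.88, array([539. , -38.2,   0. ]))]
tray [([281.4, 251.1], 0.73, array([531.8, 122.6,   0. ])), ([343.7, 250.9], 0.5, array([535.1, -33.9,   0. ])), ([465.3, 286.0], 0.21, array([ 452.3, -338.7,    0. ]))]
driver [([347.7, 293.3], 0.75, array([429. , -45.1,   0. ])), ([277.6, 162.5], 0.37, array([761.5, 138.6,   0. ]))]
module [([238.6, 280.8], 0.91, array([455.3, 227.1,   0. ]))]
flux [([394.4, 256.5], 0.75, array([ 523.2, -161.5,    0. ]))]
```

View pics/side0.png

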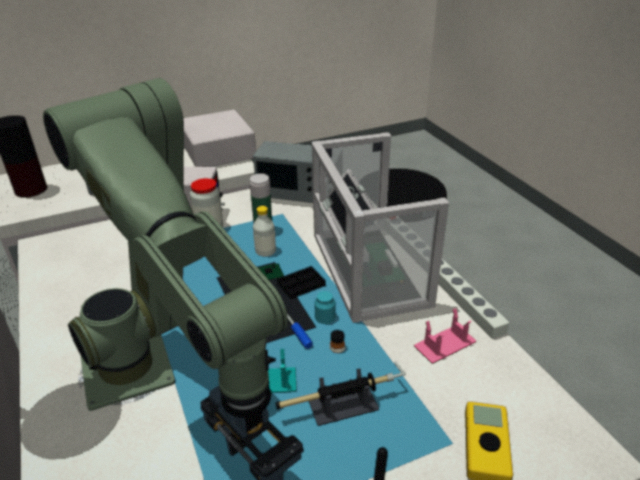

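View pics/top0.png

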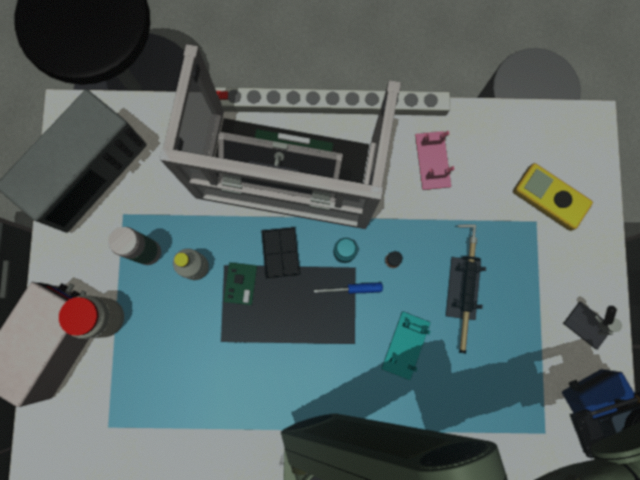

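Side view: guard around (380,230), eye near (348,191), dark rest with the stick at (343,400), turquoise and pink look-alikes at (283,378) and (447,345). Top view: guard front runs from (165,160) to (382,222), eye at (277,162), stick from tail (463,350) to hook (473,228) with the prong pointing left. Next I'll overlay model wireframes to refine the poses.

```bash
cat >> h.py <<'E'
def T(x,y,yaw,z=0):
    return lambda P:np.atleast_2d(P)@R.from_euler("z",yaw,degrees=True).as_matrix().T+[x,y,z]
def eyeg(t): return np.array([-30*np.cos(t)+100*np.sin(t),0,185+30*np.sin(t)+100*np.cos(t)])
def segs_guard(g,t):
    f=T(*g);S=[]
    rect=lambda x,y0,y1,z0,z1:[[x,y0,z0],[x,y1,z0],[x,y1,z1],[x,y0,z1],[x,y0,z0]]
    S.append((f(rect(-12.5,-220,220,0,345)),(0,255,255)))
    S.append((f(rect(-12.5,-132,132,183,320)),(255,255,0)))
    S.append((f([[0,0,0],[0,0,345]]),(0,255,255)))
    hx=lambda h:[h*np.sin(t),h*np.cos(t)+185]
    a,b=hx(0),hx(127)
    S.append((f([[a[0],-130,a[1]],[a[0],130,a[1]],[b[0],130,b[1]],[b[0],-130,b[1]],[a[0],-130,a[1]]]),(0,0,255)))
    e=eyeg(t);an=np.linspace(0,6.3,20)
    S.append((f(np.c_[e[0]+15*np.cos(an),0*an,e[2]+15*np.sin(an)]),(0,255,0)))
    return S
def segs_stick(s):
    f=T(*s)
    return [(f([[-158,0,13],[150,0,13],[144.5,38,13]]),(0,0,255)),(f([[-60,-12,26],[60,-12,26],[60,12,26],[-60,12,26],[-60,-12,26]]),(0,255,255)),(f([[68,-22,13],[68,22,13]]),(255,255,0))]
def overlay(c,im,S,box,k):
    x,y,w,h=box; o=cv2.resize(im[y:y+h,x:x+w,::-1],None,fx=k,fy=k,interpolation=cv2.INTER_CUBIC)
    for P,col in S:
        q=((proj(c,P)-[x-.5,y-.5])*k); cv2.polylines(o,[np.round(q*16).astype(np.int32)],False,col,1,cv2.LINE_AA,4)
    return o
E
python3 - <<'E'
from h import *
np.set_printoptions(precision=2,suppress=True)
def loc(c,l):
    r=place_of(c,l); return np.array(r[0]["location"])*[640,480]
im={c:grab_frame(c) for c in("side","top")}
P={c:cv2.imread(f"pics/{c}0.png") for c in im}
for l in("eye","lintel","hinge","stick","hook"):
    L={c:loc(c,l) for c in im}; print(l,*tri(L["side"],L["top"]),L)
    if l=="eye":E=L
g=(640.5,127,-13)
# joint fit of theta with eye rays
from scipy.optimize import least_squares
s=least_squares(lambda p:np.r_[(proj("side",T(*g)(eyeg(p[0])))[0]-E["side"]),(proj("top",T(*g)(eyeg(p[0])))[0]-E["top"])],[.5]); print("theta",s.x,s.fun)
S=segs_guard(g,s.x[0])
a=overlay("top",im["top"],S,(150,40,260,200),3);b=overlay("side",im["side"],S,(300,125,160,200),3)
cv2.imwrite("pics/g1.png",cv2.resize(np.hstack([a[:,:780]]),None,fx=1,fy=1)); cv2.imwrite("pics/g1s.png",b)
S=segs_stick((444.5,-331,-5,45))
a=overlay("top",im["top"],S,(430,210,70,150),4);b=overlay("side",im["side"],S,(270,350,145,100),3)
o=np.zeros((600,720,3),np.uint8);o[:,:280]=a;o[:300,285:285+435]=b;cv2.imwrite("pics/s1.png",o)
E
```

```text
eye [682.88 124.3  273.09] 5.994164443423298 {'side': array([349.89, 193.01]), 'top': array([274.5, 163.3])}
lintel [644.93 118.48 320.64] 19.090512989142212 {'side': array([340.93, 181.2 ]), 'top': array([274.11, 178.18])}
hinge [637.76 129.   186.77] 0.8235993509372065 {'side': array([333.7, 222.1]), 'top': array([274.88, 192.82])}
stick [ 448.45 -324.8    39.  ] 4.411080099117769 {'side': array([343.23, 391.1 ]), 'top': array([463.49, 287.18])}
hook [ 597.18 -328.47   52.66] 4.560325083362319 {'side': array([398.59, 368.4 ]), 'top': array([465.73, 224.21])}
theta [0.67] [-1.44 -1.12  3.05 -0.47]
```

View pics/g1.png

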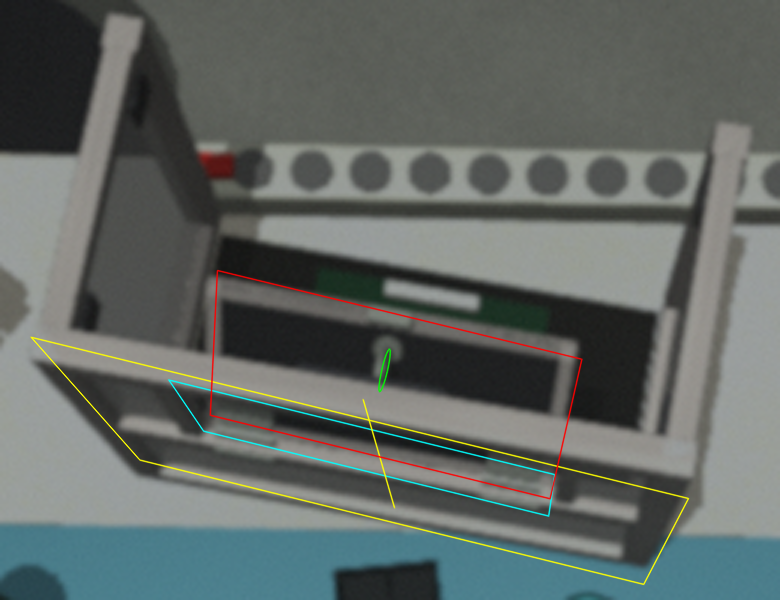

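View pics/s1.png

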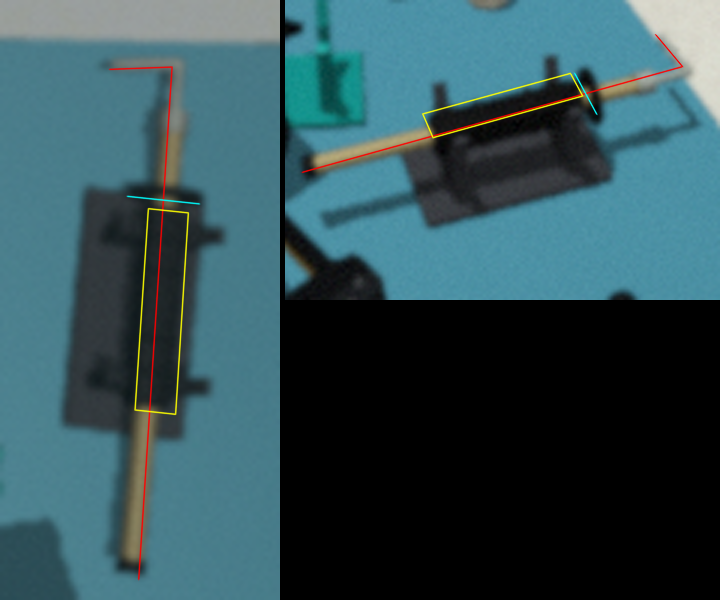

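Top crop: front rail runs from crop (38,361) to (690,478), the base from (140,470) to (642,566), and the ring sits edge-on at (384,368). My yaw guess of -13° is about 3° too steep. Stick crop: tail at (130,572), hook corner at (181,63), so its yaw is about -7°. I'll fit both.

```bash
python3 - <<'E'
from h import *
from scipy.optimize import least_squares
np.set_printoptions(precision=2,suppress=True)
im={c:grab_frame(c) for c in("side","top")}
# stick
obs=[("top",[-158,0,13],(130,573),430,210,4),("top",[153,0,13],(181,61),430,210,4),("top",[145,37,13],(105,64),430,210,4),
("side",[-158,0,13],(308-285,165),270,350,3),("side",[153,0,13],(689-285,70),270,350,3)]
px=lambda o:np.array(o[2])/o[5]+[o[3]-.5,o[4]-.5]
f=lambda p:np.concatenate([proj(o[0],T(p[0],p[1],p[2],45)(o[1]))[0]-px(o) for o in obs])
s=least_squares(f,[444,-331,-6]);print("stick",s.x,s.fun);st=s.x
obg=[("top",[-12.5,220,345],(38,361)),("top",[-12.5,-220,345],(690,478)),("top",[-12.5,220,0],(140,470)),("top",[-12.5,-220,0],(642,566))]
pg=lambda o:np.array(o[2])/3+[149.5,39.5]
f=lambda p:np.concatenate([proj("top",T(*p)(o[1]))[0]-pg(o) for o in obg])
s=least_squares(f,[640,127,-10]);print("guard",s.x,s.fun);g=s.x
E=("side",np.array([349.2,192.]),"top",np.array([384,368])/3+[149.5,39.5])
s=least_squares(lambda p:np.r_[proj("side",T(*g)(eyeg(p[0])))[0]-E[1],proj("top",T(*g)(eyeg(p[0])))[0]-E[3]],[.5]);print("theta",s.x,s.fun,T(*g)(eyeg(s.x[0])))
S=segs_guard(g,s.x[0])
a=overlay("side",im["side"],S,(300,125,160,200),3)
b=overlay("top",im["top"],segs_stick((*st,45)),(430,210,70,150),4)
o=np.zeros((600,780,3),np.uint8);o[:,:480]=a;o[:,500:]=b;cv2.imwrite("pics/c2.png",o)
E
```

```text
stick [ 447.37 -329.98   -6.28] [ 0.11  0.12 -1.33 -0.83  2.28 -0.29 -1.48  0.32  0.31 -1.26]
guard [641.02 125.62  -9.57] [-3.03 -1.86  1.76 -0.01 -0.64  1.33  2.29  0.81]
theta [0.69] [-0.18 -0.25 -0.26 -0.27] [[680.62 118.94 281.37]]
```

View pics/c2.png

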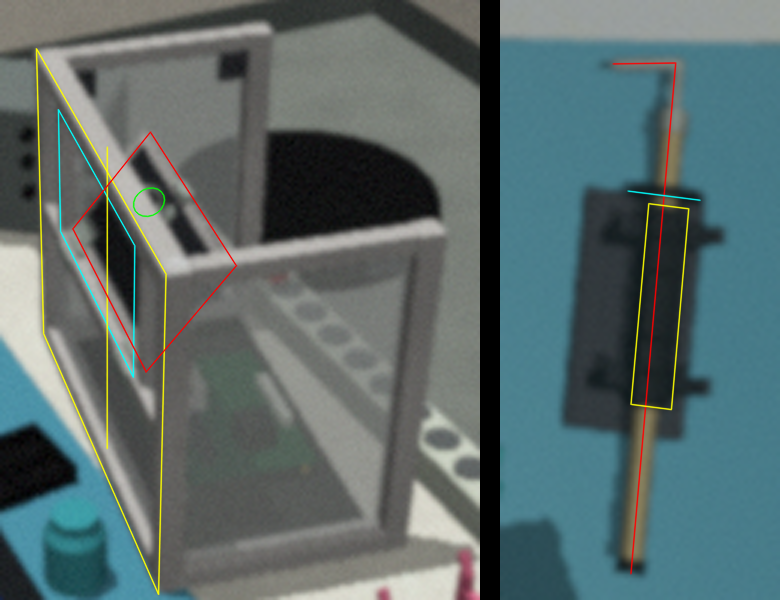

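```bash
python3 - <<'E'
from h import *
np.set_printoptions(precision=1,suppress=True)
g=(641,125.6,-9.6)
print("obs top corners crop (578,343),(212,280) eye (384,368); side corner (210,255), eye?")
for t in(.3,.4,.5,.6,.7,.8,.9):
    S=segs_guard(g,t); h=S[3][0]; e=T(*g)(eyeg(t))
    print(t,(proj("top",h[2:4])-[149.5,39.5]).ravel()*3,(proj("top",e)-[149.5,39.5])*3,"side",(proj("side",h[3])-[299.5,124.5])*3,(proj("side",e)-[299.5,124.5])*3)
E
```

```text
obs top corners crop (578,343),(212,280) eye (384,368); side corner (210,255), eye?
0.3 [191.3 325.7 569.6 395.2] [[371.3 418.7]] side [[189.4 249.6]] [[107.7 200. ]]
0.4 [196.1 311.  572.5 380.2] [[374.3 404.3]] side [[202.5 251.9]] [[118.6 199. ]]
0.5 [201.1 297.8 575.1 366.4] [[377.4 390.6]] side [[214.9 255.5]] [[129.4 199.1]]
0.6 [206.  286.1 577.5 354.2] [[380.6 377.6]] side [[226.5 260.3]] [[139.8 200.1]]
0.7 [210.9 276.  579.6 343.5] [[383.7 365.6]] side [[237.2 266.2]] [[149.9 202.1]]
0.8 [215.8 267.6 581.4 334.6] [[386.8 354.7]] side [[246.8 273. ]] [[159.5 205.1]]
0.9 [220.4 261.1 582.8 327.4] [[389.7 345. ]] side [[255.4 280.9]] [[168.5 208.9]]
```

```bash
python3 - <<'E'
from h import *
np.set_printoptions(precision=2,suppress=True)
s=state();M=R.from_euler("xyz",s["ee_rot"],degrees=True).as_matrix();print(s["time_s"],M,s["ee_pos"])
for y in(-6.3,173.7):
    Y=R.from_euler("z",y,degrees=True).as_matrix()
    t=np.array([[0,0,-1]]).T; z=Y[:,1:2]; G=np.c_[t,np.cross(z.T,t.T).T,z]
    print(y,R.from_matrix(G@M.T).as_rotvec(degrees=True))
print(T(447.4,-330,-6.3,45)([-12,0,-5])-s["ee_pos"])
E
```

```text
2.3 [[ 0.    0.95  0.31]
 [-0.    0.31 -0.95]
 [-1.   -0.    0.  ]] [ 175.82 -547.49  181.48]
-6.3 [  0.     0.01 155.89]
173.7 [  0.01  -0.   -24.11]
[[ 259.66  218.8  -141.48]]
```

Call:
drive_tool([
  [0,0,-8,90,75,0,91],
  [0,0,-16,180,150,0,91],
  [0,0,-24.1,260,219,0,91],
  [0,0,-24.1,260,219,-40,91],
  [0,0,-24.1,260,219,-40,91],
  [0,0,-24.1,260,219,-40,91],
  [0,0,-24.1,260,219,-40,91],
  [0,0,-24.1,260,219,-40,91],
  [0,0,-24.1,260,219,-40,70],
  [0,0,-24.1,260,219,-40,70],
], grip_force=20)

```text
time_s: 3.55
ee_pos: [435.2, -329.3, 141.9]
ee_rot: [41.5, 90.0, -54.9]
force: [0.7, -0.0, -0.6]
gripper_width: 74.2
```

```bash
python3 - <<'E'
from h import *
np.set_printoptions(precision=2,suppress=True)
s=state();print(s["time_s"],s["ee_pos"],s["ee_rot"],s["force"],s["qpos"],s["gripper_width"])
im=grab_frame("top");p=s["ee_pos"]
M=R.from_euler("xyz",s["ee_rot"],degrees=True).as_matrix();z=M[:,2]
S=segs_stick((447.4,-330,-6.3,45))+[(np.array([p-z*45,p+z*45]),(255,0,255))]
a=overlay("top",im,S,(400,200,130,160),3.5)
im=grab_frame("side");b=overlay("side",im,S,(280,300,130,160),3)
o=np.zeros((560,850,3),np.uint8);o[:a.shape[0],:455]=a;o[:480,460:850]=b;cv2.imwrite("pics/d1.png",o[:,:800])
E
```

```text
3.55 [ 435.25 -329.34  141.86] [ 41.51  89.96 -54.88] [ 0.71 -0.05 -0.61] [-38.31  17.31  97.09  -0.01  65.55  58.08] 74.16725667724648
```

View pics/d1.png

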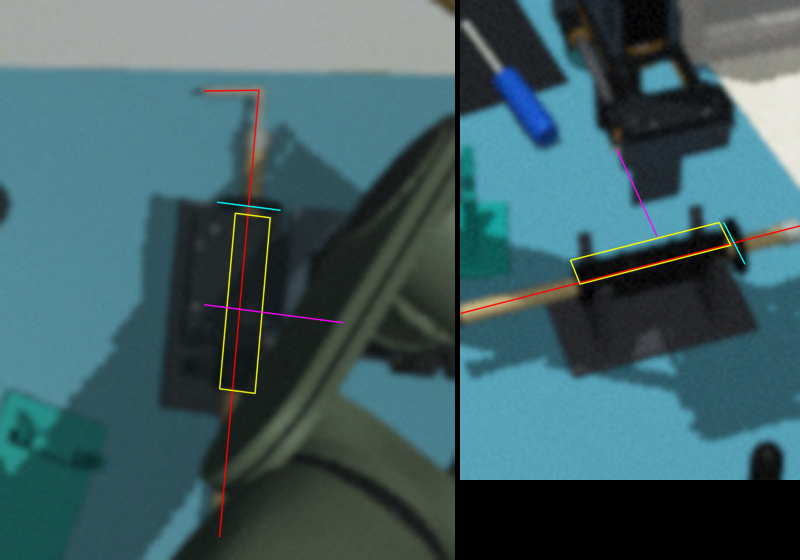

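The stick overlay still fits. In the side crop the near finger's tip is at about (657,199), though, and my projected jaw line reaches (650,228). I'll check this mismatch with a zoom before descending.

```bash
python3 - <<'E'
from h import *
s=state();p=s["ee_pos"]
def S(p,z,w):
    a=[(np.array([p-z*w/2,p+z*w/2]),(255,0,255)),(np.array([p,p+[0,0,79]]),(0,255,0))]
    y=np.cross(z,[0,0,1])
    for k in(-1,1):
        q=p+k*z*w/2; a.append((np.array([q-y*16,q+y*16,q+y*16+[0,0,60],q-y*16+[0,0,60],q-y*16]),(0,255,255)))
    return a
z=R.from_euler("xyz",s["ee_rot"],degrees=True).as_matrix()[:,2]
im=grab_frame("side");b=overlay("side",im,S(p,z,s["gripper_width"]),(300,280,100,120),4)
i0=cv2.imread("pics/side0.png")[:,:,::-1]
z0=np.array([.31,-.95,0]);p0=np.array([175.8,-547.5,181.5])
a=overlay("side",i0,S(p0,z0,91),(195,360,100,120),4)
cv2.imwrite("pics/d2.png",np.hstack([a,b]));print(state()["ee_pos"])
E
```

```text
[ 435.50033529 -328.9264988   141.63837123]
```

View pics/d2.png

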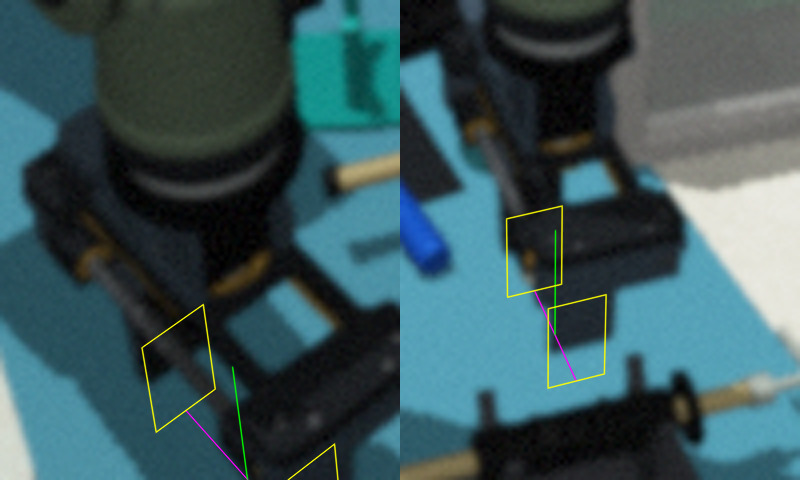

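The side zoom shows both finger tips about 8 px higher than the projected TCP, and the horizontal fit is good. The pads may end visually short of the TCP. I'll descend with the jaws open and look again before closing.

Call:
drive_tool([
  [0,0,0,0,0,-30,70],
  [0,0,0,0,0,-55,70],
  [0,0,0,0,0,-75,70],
  [0,0,0,0,0,-90,70],
  [0,0,0,0,0,-100,70],
  [0,0,0,0,0,-100,70],
  [0,0,0,0,0,-100,70],
])

```text
time_s: 4.58
ee_pos: [436.0, -329.3, 42.3]
ee_rot: [53.7, 89.9, -42.7]
force: [-0.0, 0.2, 0.1]
gripper_width: 70.2
```

```bash
python3 - <<'E'
from h import *
s=state();p=s["ee_pos"];print(s["time_s"],p,s["force"],s["gripper_width"])
z=R.from_euler("xyz",s["ee_rot"],degrees=True).as_matrix()[:,2]
def S(p,z,w):
    a=[(np.array([p-z*w/2,p+z*w/2]),(255,0,255))]
    y=np.cross(z,[0,0,1])
    for k in(-1,1):
        q=p+k*z*w/2; a.append((np.array([q-y*16,q+y*16,q+y*16+[0,0,60],q-y*16+[0,0,60],q-y*16]),(0,255,255)))
    return a
im=grab_frame("side");b=overlay("side",im,S(p,z,s["gripper_width"]),(290,320,120,120),4)
a=overlay("side",im,[],(290,320,120,120),4)
cv2.imwrite("pics/d3.png",np.hstack([a,b])[:,:800])
E
```

```text
4.575 [ 435.97092818 -329.3248995    42.28791824] [-0.04850114  0.18070142  0.09262338] 70.24923652473286
```

View pics/d3.png

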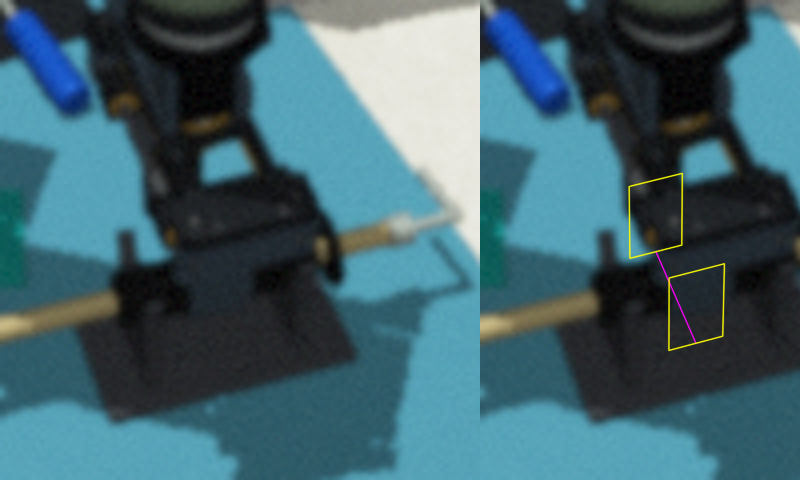

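```bash
python3 - <<'E'
from h import *
np.set_printoptions(precision=1,suppress=True)
s=state();p=s["ee_pos"];z=R.from_euler("xyz",s["ee_rot"],degrees=True).as_matrix()[:,2]
if z[1]>0:z=-z
for n,c in dict(tipL=(183,315),tipR=(252,303),blockL=(172,250),blockR=(318,225),topL=(155,208),gripTopBetween=(300,270)).items():
    o,d=ray("side",np.array(c)/4+[289.5,319.5])
    for off in(13,35,48):
        k=((p+z*off-o)@z)/(d@z);q=o+k*d-p
        print(n,off,"along",q@np.cross([0,0,1],z),"z",q[2]+p[2])
E
```

```text
tipL 13 along -11.74714495253079 z 45.02789740975186
tipL 35 along -19.228046649167034 z 72.66393894369014
tipL 48 along -23.64857946990665 z 88.99432712283556
tipR 13 along 29.949398152284207 z 39.87903545166637
tipR 35 along 21.355755613321985 z 67.65248283668086
tipR 48 along 16.277694113026115 z 84.0640653823715
blockL 13 along -18.171491891157583 z 101.20853286258364
blockL 35 along -25.480949321876757 z 127.34530172398763
blockL 48 along -29.800174167301776 z 142.78975605118092
blockR 13 along 68.5735745586472 z 91.30282370993905
blockR 35 along 58.949182336659064 z 117.70394271467853
blockR 48 along 53.26204147821151 z 133.30460394475176
topL 13 along -27.79306628874351 z 137.92193306958006
topL 35 along -34.845756179459265 z 163.07894445400837
topL 48 along -39.01325475124582 z 177.9444511811705
gripTopBetween 13 along 58.78066466307104 z 57.41598193447021
gripTopBetween 35 along 49.417612350692075 z 84.72142705483554
gripTopBetween 48 along 43.88489962064994 z 100.85646280777871
```

Call:
drive_tool([
  [0,0,0,0,0,-4,70],
  [0,0,0,0,0,-8,70],
  [0,0,0,0,0,-12,70],
  [0,0,0,0,0,-12,50],
  [0,0,0,0,0,-12,35],
  [0,0,0,0,0,-12,30],
  [0,0,0,0,0,-12,30],
  [0,0,0,0,0,-12,30],
], grip_force=6)

```text
time_s: 5.62
ee_pos: [436.1, -329.4, 30.5]
ee_rot: [54.7, 89.9, -41.7]
force: [-0.5, 1.0, 0.0]
gripper_width: 29.9
```

```bash
python3 - <<'E'
from h import *
s=state();p=s["ee_pos"];print(s["time_s"],p,s["force"],s["gripper_width"])
im=grab_frame("side")
S=segs_stick((447.4,-330,-6.3,45))
a=overlay("side",im,[],(300,340,100,90),5)
t=grab_frame("top");b=overlay("top",t,[],(420,210,75,112),4)
o=np.zeros((450,800,3),np.uint8);o[:,:500]=a;o[:448,500:]=b;cv2.imwrite("pics/d4.png",o)
E
```

```text
5.625 [ 436.06283431 -329.37530343   30.47554535] [-0.51920024  1.03381871  0.0388837 ] 29.935575789609373
```

View pics/d4.png

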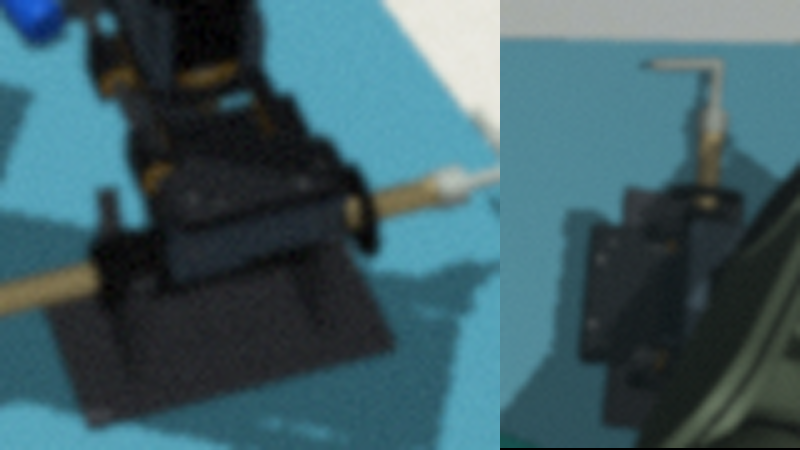

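Call:
drive_tool([
  [0,0,0,0,0,0,24],
  [0,0,0,0,0,0,20],
  [0,0,0,0,0,0,15],
  [0,0,0,0,0,0,10],
  [0,0,0,0,0,0,10],
  [0,0,0,0,0,0,10],
], grip_force=25)

```text
time_s: 6.48
ee_pos: [436.2, -329.6, 30.5]
ee_rot: [53.0, 89.9, -43.4]
force: [-0.0, -1.2, 0.4]
gripper_width: 23.4
```

Call:
drive_tool([
  [0,0,0,0,0,0,10],
  [0,0,0,0,0,5,10],
  [0,0,0,0,0,15,10],
  [0,0,0,0,0,35,10],
  [0,0,0,0,0,65,10],
  [0,0,0,0,0,100,10],
  [0,0,0,0,0,135,10],
  [0,0,0,0,0,160,10],
  [0,0,0,0,0,160,10],
  [0,0,0,0,0,160,10],
], grip_force=45)

```text
time_s: 7.72
ee_pos: [435.4, -328.7, 189.4]
ee_rot: [177.1, 90.0, 80.7]
force: [0.3, 0.5, -2.4]
gripper_width: 23.2
```

```bash
cat >> h.py <<'E'
def loc(c,l,near=None):
    r=place_of(c,l); L=[np.array(d["location"])*[640,480] for d in r]
    if near is not None and L: L.sort(key=lambda q:np.linalg.norm(q-near))
    return L[0] if L else None
E
python3 - <<'E'
from h import *
np.set_printoptions(precision=1,suppress=True)
s=state();p=s["ee_pos"];print(s["time_s"],p,s["force"],s["torque"],s["gripper_width"])
# predicted rigid: stick origin moved by dp
d=p-[436.2,-329.6,30.5]; st=(447.4+d[0],-330+d[1],-6.3,45+d[2])
im={}
for c in("side","top"):
    im[c]=grab_frame(c)
    for l,q in(("hook",[147,20,13]),("stick",[0,0,0])):
        pr=proj(c,T(*st)(q))[0]; print(c,l,loc(c,l,pr),pr)
S=segs_stick(st)
a=overlay("side",im["side"],S,(270,270,150,130),3.3);b=overlay("top",im["top"],S,(430,170,85,130),3.3)
o=np.zeros((430,800,3),np.uint8);o[:a.shape[0],:a.shape[1]]=a;o[:b.shape[0],500:500+b.shape[1]]=b;cv2.imwrite("pics/d5.png",o)
E
```

```text
7.725 [ 435.4 -328.7  189.4] [ 0.3  0.5 -2.4] [-0.   0.1 -0. ] 23.187783636751355
side hook [400.2 318.9] [402.7 315.8]
side stick [343.9 341. ] [343.  341.1]
top hook [483.3 211.1] [483.6 212.7]
top stick None [485.4 281.8]
```

View pics/d5.png

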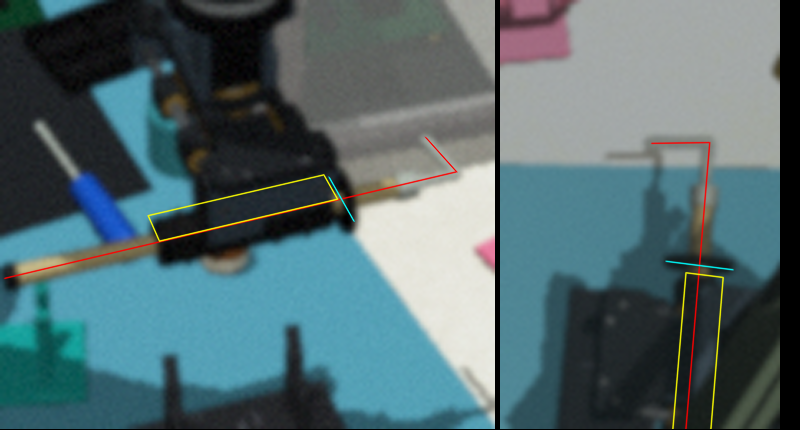

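Stick is held (2.4 N, 23.2 mm). In the side crop the hand guard and hook are a few px below the rigid prediction (guard at (345,208) against (342,198)), so the stick seems to have tipped nose-down by a couple of degrees. I'll measure it numerically from the tan rod pixels.

```bash
cat >> h.py <<'E'
from scipy.optimize import least_squares
def tp(p):  # stick pose x,y,z,yaw,pitch(+ nose down)
    M=R.from_euler("zy",[p[3],p[4]],degrees=True).as_matrix(); return lambda P:np.atleast_2d(P)@M.T+np.array(p[:3])
def tanpix(c,im,p,w=9):
    f=tp(p); hsv=cv2.cvtColor(np.ascontiguousarray(im),cv2.COLOR_RGB2HSV)
    m=cv2.inRange(hsv,(8,70,60),(24,200,255)); out=[]
    vv,uu=np.nonzero(m); q=np.c_[uu,vv].astype(float)
    for a,b in((-158,-62),(73,112)):
        A,B=proj(c,f([[a,0,13],[b,0,13]])); d=(B-A)/np.linalg.norm(B-A); r=q-A
        s=r@d; n=r@[-d[1],d[0]]; k=(abs(n)<w)&(s>-4)&(s<np.linalg.norm(B-A)+4); out.append(q[k])
    return out
E
cat > st.py <<'E'
from h import *
import sys
np.set_printoptions(precision=1,suppress=True)
G=np.array([436.2,-329.6,30.5])
def fit(rel_yaw=0,dz=0):
    s=state();d=s["ee_pos"]
    off=R.from_euler("z",rel_yaw,degrees=True).apply(np.array([447.4,-330,45])-G)
    p0=np.r_[d+off,-6.3+rel_yaw,2]
    D={}
    for c in("side","top"):
        im=grab_frame(c);a=tanpix(c,im,p0);h=loc(c,"hook",proj(c,tp(p0)([147,20,13]))[0]);D[c]=(a,h)
        print(c,[len(x) for x in a],[x.mean(0) if len(x) else None for x in a],"hook",h,proj(c,tp(p0)([147,20,13]))[0])
    def f(p):
        r=[]
        for c,(a,h) in D.items():
            F=tp(p);A,B=proj(c,F([[-158,0,13],[112,0,13]]));d=(B-A)/np.linalg.norm(B-A)
            for x in a:
                if len(x)>15: r.append(((x-A)@[-d[1],d[0]]).mean()*2)
            if h is not None: r.extend((proj(c,F([147,20,13]))[0]-h)*.7)
        return np.r_[r,(p[:3]-p0[:3])/6,(p[3]-p0[3])/3,(p[4])/5]
    s2=least_squares(f,p0);print("p0",p0,"fit",s2.x,"res",s2.fun,"t",s["time_s"]);print("hook",tp(s2.x)([147,20,13]),"tcp",d)
    return s2.x
if __name__=="__main__": fit(*map(float,sys.argv[1:]))
E
python3 st.py
```

```text
side [160, 71] [array([295.5, 348.3]), array([381.3, 328.1])] hook [400.4 314.1] [403.  317.6]
top [0, 41] [None, array([491.1, 239.2])] hook [483.2 209.8] [483.2 212.8]
p0 [ 447.1 -329.7  204.2   -6.3    2. ] fit [ 447.9 -331.3  205.2   -5.3    0.6] res [-0.2  0.7  1.9  1.1  0.3  0.1  1.6  0.1 -0.3  0.2  0.3  0.1] t 8.025
hook [[ 596.3 -325.   216.6]] tcp [ 435.9 -329.3  189.7]
```

Call:
drive_tool([
  [0,0,0,-35,0,35,10],
  [0,0,0,-60,20,60,10],
  [0,0,0,-70,60,64,10],
  [0,0,-1,-70,105,64,10],
  [0,0,-2,-70,155,64,10],
  [0,0,-3.3,-70,205,64,10],
  [0,0,-3.3,-70,255,64,10],
  [0,0,-3.3,-70,305,64,10],
  [0,0,-3.3,-70,355,64,10],
  [0,0,-3.3,-60,395,64,10],
])

```text
time_s: 9.48
ee_pos: [375.6, 67.3, 254.8]
ee_rot: [73.8, 89.8, -25.8]
force: [0.5, 0.1, -1.9]
gripper_width: 23.6
```

Call:
drive_tool([
  [0,0,0,8,20,0,10],
  [0,0,0,15,32,0,10],
  [0,0,0,22,36,0,10],
  [0,0,0,28,36,0,10],
  [0,0,0,30,36,0,10],
  [0,0,0,30,36,0,10],
  [0,0,0,30,36,0,10],
])

```text
time_s: 10.35
ee_pos: [405.4, 102.9, 254.8]
ee_rot: [70.0, 89.8, -29.7]
force: [0.9, -1.6, -2.0]
gripper_width: 23.6
```

```bash
python3 st.py -3.3; python3 - <<'E'
from h import *
np.set_printoptions(precision=1,suppress=True)
g=(641,125.6,-9.6)
for i in range(3):
  for c in("side","top"):
    grab_frame(c); print(c,"eye",[(np.array(d["location"])*[640,480],round(d["p"],2)) for d in place_of(c,"eye")],proj(c,T(*g)(eyeg(.68))))
E
```

```text
side [152, 43] [array([219.5, 222.3]), array([293. , 211.8])] hook [311.9 208.4] [314.1 206. ]
top [162, 57] [array([272.2, 339.2]), array([290.4, 243.4])] hook [284.9 215.6] [286.5 217.3]
p0 [416.5 101.8 269.3  -9.6   2. ] fit [416.5 103.  267.1  -9.1   0.9] res [ 0.2 -0.7  1.3 -2.1 -0.1  0.2  0.2  1.2 -0.   0.2 -0.4  0.2  0.2] t 10.35
hook [[565.   99.4 277.6]] tcp [405.4 102.9 254.8]
side eye [(array([348.3, 193.3]), 0.63)] [[348.8 191.7]]
top eye [(array([276.8, 164.6]), 0.84)] [[277.2 162.1]]
side eye [(array([348. , 191.8]), 0.78)] [[348.8 191.7]]
top eye [(array([275.4, 162.9]), 0.95)] [[277.2 162.1]]
side eye [(array([349.6, 190.3]), 0.79)] [[348.8 191.7]]
top eye [(array([275.7, 165.1]), 0.65), (array([280.5, 254. ]), 0.24)] [[277.2 162.1]]
```

Call:
drive_tool([
  [0,0,0,18,-3,3,10],
  [0,0,0,38,-6.4,3,10],
  [0,0,0,58,-9.8,3,10],
  [0,0,0,78,-13.2,3,10],
  [0,0,0,94,-16,3,10],
  [0,0,0,104,-17.7,3,10],
  [0,0,0,107,-18.2,3,10],
  [0,0,0,107,-18.2,3,10],
  [0,0,0,107,-18.2,3,10],
])

```text
time_s: 12.28
ee_pos: [512.0, 85.2, 257.9]
ee_rot: [74.2, 89.8, -25.3]
force: [0.3, -0.2, -2.5]
gripper_width: 23.8
```

```bash
python3 st.py -3.3; python3 - <<'E'
from h import *
np.set_printoptions(precision=1,suppress=True)
print(state()["force"],tri([348.8,191.8],[275.9,163.8]))
p=None
o=[]
for c,b,k in(("side",(315,160,70,60),6),("top",(240,130,65,70),5)):
    im=grab_frame(c)
    for l in("eye","hook"): print(c,l,[(np.array(d["location"])*[640,480],round(d["p"],2)) for d in place_of(c,l)])
    o.append(overlay(c,im,[],b,k))
w=np.zeros((360,760,3),np.uint8);w[:360,:420]=o[0];w[:350,425:750]=o[1];cv2.imwrite("pics/e1.png",w)
E
```

```text
side [147, 66] [array([262.4, 214.6]), array([333.6, 204.5])] hook [351.4 200. ] [352.5 199.3]
top [227, 0] [array([282.9, 282.3]), None] hook [299.5 165.6] [296.3 166.5]
p0 [523.2  84.1 272.4  -9.6   2. ] fit [521.8  82.6 273.2 -11.1  -0.4] res [ 0.1 -0.5  1.  -1.3 -0.  -0.5  0.7 -0.2 -0.3  0.1 -0.5 -0.1] t 12.275
hook [[669.8  73.9 287.4]] tcp [512.   85.2 257.9]
[-0.4  0.5 -1.6] (array([678.9, 121.1, 279.9]), np.float64(3.9939549840017166))
side eye []
side hook [(array([352.5, 198.7]), 0.57)]
top eye [(array([275.8, 164.6]), 0.58)]
top hook [(array([295.3, 164.1]), 0.82)]
```

View pics/e1.png

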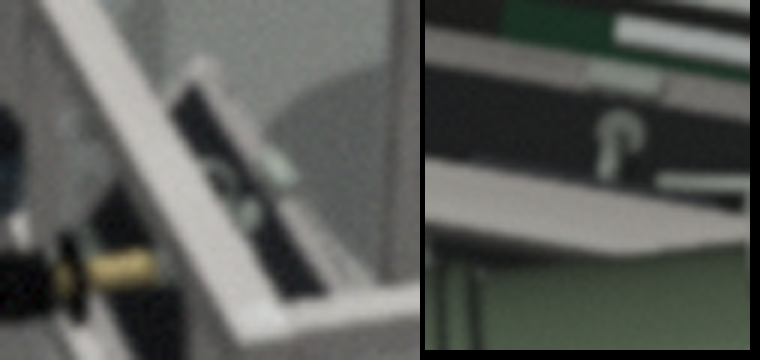

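Top crop: the prong spans (657,182) to (748,185), with its middle at about px (295,166.6). The ring sits edge-on at crop (608,165), partly under the lintel bar, with its boss disc at (620,133). Side crop: the ring arc is at (218,175), and the hook is hidden behind the lintel. Now a numeric check of the hook against the pre-insertion point.

```bash
python3 - <<'E'
from h import *
np.set_printoptions(precision=1,suppress=True)
ey=np.array([.1668,.986,0])
for e in((679,120.5,280.5),(680,119,281.6)):
    q=np.array(e)-40*ey; print(e,q,"side",proj("side",q),"top",proj("top",q),"obs side (352,199.3) top (295.2,166)")
H={}
for c in("side","top"):
    L=[]
    for i in range(4):
        grab_frame(c); L+=[np.array(d["location"])*[640,480] for d in place_of(c,"hook")[:1]]
    print(c,np.array(L)); H[c]=np.median(L,0)
print(tri(H["side"],H["top"]))
E
```

```text
(679, 120.5, 280.5) [672.3  81.1 280.5] side [[352.4 198.9]] top [[295.5 166.2]] obs side (352,199.3) top (295.2,166)
(680, 119, 281.6) [673.3  79.6 281.6] side [[353.  198.8]] top [[296.2 165.6]] obs side (352,199.3) top (295.2,166)
side [[350.1 199.4]
 [349.3 196.4]
 [351.  199.7]
 [350.6 200.3]]
top [[295.7 166.5]
 [295.  164.9]
 [296.4 165.6]
 [295.3 165.9]]
(array([670.2,  82.1, 279.7]), np.float64(6.9117274880647335))
```

Aligned within about 2 mm. Inserting to the left along the guard's y.

Call:
drive_tool([
  [0,0,0,2,5,0,10],
  [0,0,0,3,10,0,10],
  [0,0,0,3.8,15,0,10],
  [0,0,0,4.6,20,0,10],
  [0,0,0,5.4,25,0,10],
  [0,0,0,5.4,25,0,10],
])

```text
time_s: 14.32
ee_pos: [518.0, 110.4, 257.7]
ee_rot: [71.2, 89.8, -28.3]
force: [1.1, -0.1, -2.0]
gripper_width: 23.6
```

Call:
drive_tool([
  [0,0,0,0.7,4,0,10],
  [0,0,0,1.4,8,0,10],
  [0,0,0,2,12,0,10],
  [0,0,0,2,12,0,10],
  [0,0,0,2,12,0,10],
])

```text
time_s: 14.95
ee_pos: [519.9, 122.4, 257.7]
ee_rot: [68.5, 89.8, -31.0]
force: [-0.2, -0.1, -2.7]
gripper_width: 23.1
```

```bash
python3 - <<'E'
from h import *
np.set_printoptions(precision=2,suppress=True)
s=state();print(s["time_s"],s["ee_pos"],s["force"])
for c,pts in(("side",[[679,120.5,280.5]]),("top",[[679,120.5,280.5]])):
    for i in range(3):
        grab_frame(c)
        print(c,[(l,[(np.array(d["location"])*[640,480],round(d["p"],2)) for d in place_of(c,l)[:1]]) for l in("eye","hook")])
E
```

```text
14.95 [519.93 122.4  257.67] [-0.2  -0.06 -2.69]
side [('eye', [(array([348.48, 192.1 ]), 0.6)]), ('hook', [(array([345.79, 195.12]), 0.68)])]
side [('eye', [(array([350.27, 191.09]), 0.93)]), ('hook', [(array([348.1, 193.1]), 0.6)])]
side [('eye', [(array([348.48, 193.39]), 0.87)]), ('hook', [(array([265.73, 270.72]), 0.68)])]
top [('eye', [(array([274.69, 165.02]), 0.75)]), ('hook', [(array([277.18, 160.7 ]), 0.88)])]
top [('eye', [(array([276.42, 163.01]), 0.61)]), ('hook', [(array([279.3, 162.1]), 0.72)])]
top [('eye', [(array([274.88, 162.91]), 0.57)]), ('hook', [(array([277.38, 161.38]), 0.68)])]
```

No contact load, and the hook reads at the eye. Start the gentle pull along the arc.

Call:
drive_tool([
  [0,0,0,-5,0.8,0,10],
  [0,0,0,-9.9,1.7,0.5,10],
  [0,0,0,-14.8,2.5,2,10],
  [0,0,0,-19.7,3.3,3.5,10],
  [0,0,0,-24.6,4.2,5,10],
  [0,0,0,-29.6,5,6,10],
  [0,0,0,-34.5,5.8,6.8,10],
  [0,0,0,-39.4,6.7,7.3,10],
  [0,0,0,-44.4,7.5,7.8,10],
  [0,0,0,-44.4,7.5,7.8,10],
])

```text
time_s: 17.1
ee_pos: [475.0, 130.0, 265.7]
ee_rot: [70.3, 89.9, -29.2]
force: [-0.1, -0.5, -1.5]
gripper_width: 23.7
```

```bash
python3 - <<'E'
from h import *
np.set_printoptions(precision=2,suppress=True)
s=state();print(s["time_s"],s["ee_pos"],s["force"],s["force"]@[.986,-.1668,0])
for c in("side","top"):
    for i in range(2):
        grab_frame(c)
        print(c,[(l,[(np.array(d["location"])*[640,480],round(d["p"],2)) for d in place_of(c,l)[:1]]) for l in("eye","hook")])
for t in(.3,.4,.68):
    e=T(641,125.6,-9.6)(eyeg(t));print(t,proj("side",e),proj("top",e))
E
```

```text
17.1 [475.04 130.03 265.69] [-0.05 -0.52 -1.46] 0.033456056466812455
side [('eye', [(array([335.42, 192.48]), 0.58)]), ('hook', [(array([331.71, 193.01]), 0.58)])]
side [('eye', [(array([338.11, 192.19]), 0.98)]), ('hook', [(array([332.48, 191.9 ]), 0.73)])]
top [('eye', [(array([273.98, 178.08]), 0.91)]), ('hook', [(array([271.87, 183.98]), 0.69)])]
top [('eye', [(array([270.91, 180.58]), 0.86)]), ('hook', [(array([274.3, 182.3]), 0.72)])]
0.3 [[335.41 191.16]] [[273.25 179.06]]
0.4 [[339.04 190.84]] [[274.27 174.27]]
0.68 [[348.81 191.71]] [[277.19 162.15]]
```

The eye followed the hook (θ≈0.3). Continue to just before the ball zone.

Call:
drive_tool([
  [0,0,0,-3,0.5,0,10],
  [0,0,0,-6,1,0,10],
  [0,0,0,-9,1.5,-0.2,10],
  [0,0,0,-11.8,2,-0.4,10],
  [0,0,0,-14.8,2.5,-0.7,10],
  [0,0,0,-14.8,2.5,-0.7,10],
])

```text
time_s: 18.45
ee_pos: [460.2, 132.5, 264.6]
ee_rot: [58.2, 89.9, -41.4]
force: [1.5, 0.3, -3.8]
gripper_width: 23.3
```

Call:
drive_tool([
  [0,0,0,-1.5,0.25,-0.2,10],
  [0,0,0,-3,0.5,-0.5,10],
  [0,0,0,-4.5,0.75,-0.8,10],
  [0,0,0,-4.5,0.75,-0.8,10],
])

```text
time_s: 18.95
ee_pos: [455.5, 133.2, 263.8]
ee_rot: [51.8, 89.9, -47.7]
force: [1.7, -0.1, -3.6]
gripper_width: 23.5
```

```bash
python3 - <<'E'
from h import *
np.set_printoptions(precision=2,suppress=True)
s=state();print(s["time_s"],s["ee_pos"],s["force"],s["torque"],s["effort"])
E
```

```text
18.95 [455.53 133.22 263.81] [ 1.65 -0.12 -3.61] [ 0.01 -0.1   0.02] [  0.32 -33.4  -25.27   0.11   0.35   0.01]
```

Call:
drive_tool([
  [0,0,0,-1,0.2,-0.3,10],
  [0,0,0,-2,0.35,-0.5,10],
  [0,0,0,-3,0.5,-0.8,10],
  [0,0,0,-3,0.5,-0.8,10],
])

```text
time_s: 19.45
ee_pos: [452.9, 133.7, 263.1]
ee_rot: [66.3, 89.9, -33.2]
force: [3.0, 0.6, -4.5]
gripper_width: 23.5
```

Call:
drive_tool([
  [0,0,0,-1,0.2,-0.8,10],
  [0,0,0,-2,0.35,-1.5,10],
  [0,0,0,-2,0.35,-1.5,10],
])

```text
time_s: 19.82
ee_pos: [452.5, 134.0, 262.0]
ee_rot: [86.2, 89.6, -13.3]
force: [6.5, -0.7, -3.2]
gripper_width: 23.7
```

Call:
drive_tool([
  [0,0,0,-1.8,0.3,-0.3,10],
  [0,0,0,-2.2,0.4,-0.4,10],
  [0,0,0,-2.6,0.45,-0.5,10],
  [0,0,0,-2.6,0.45,-0.5,10],
])

```text
time_s: 20.32
ee_pos: [452.4, 134.2, 262.0]
ee_rot: [90.9, 89.3, -8.7]
force: [8.9, -1.5, -5.6]
gripper_width: 23.5
```

```bash
python3 st.py -3.3; python3 - <<'E'
from h import *
np.set_printoptions(precision=2,suppress=True)
s=state();print(s["time_s"],s["ee_pos"],s["force"],s["torque"])
for c in("side","top"):
    for l in("eye","hook"):
        L=[]
        for i in range(5):
            grab_frame(c); L+=[np.array(d["location"])*[640,480] for d in place_of(c,l)[:1]]
        print(c,l,np.median(L,0),np.std(L,0))
for t in(-.05,.0,.05,.1,.15):
    e=T(641,125.6,-9.6)(eyeg(t));print(t,proj("side",e),proj("top",e))
E
```

```text
side [117, 64] [array([233.5, 210.1]), array([305.4, 199.8])] hook [319.7 197.3] [325.2 194.6]
top [270, 0] [array([256. , 317.4]), None] hook [271.9 193.7] [271.6 193.8]
p0 [463.6 133.1 276.5  -9.6   2. ] fit [458.6 134.5 274.9  -9.8   0.2] res [ 0.2 -0.8  2.5 -2.4 -0.  -0.6  1.6 -0.8  0.2 -0.3 -0.1  0. ] t 20.325
hook [[607.  129.2 287.4]] tcp [452.4 134.2 262. ]
20.525 [452.4  134.17 261.91] [ 9.88 -1.09 -4.66] [-0.18 -1.25 -0.12]
side eye [329.09 192.72] [1.7  0.79]
side hook [322.3  194.59] [1.44 0.79]
top eye [271.07 189.41] [1.18 0.86]
top hook [269.89 192.48] [1.3  0.85]
-0.05 [[322.87 194.82]] [[270.03 196.57]]
0.0 [[324.6  194.07]] [[270.44 194.06]]
0.05 [[326.36 193.38]] [[270.88 191.53]]
0.1 [[328.15 192.78]] [[271.33 189.01]]
0.15 [[329.95 192.25]] [[271.79 186.5 ]]
```

θ≈0.11 from both views, so the hatch is on the ball ramp. Keep raising the pull carefully.

Call:
drive_tool([
  [0,0,0,-2.6,0.4,-0.5,10],
  [0,0,0,-2.9,0.5,-0.8,10],
  [0,0,0,-3.2,0.5,-1,10],
  [0,0,0,-3.2,0.5,-1,10],
])

```text
time_s: 23.02
ee_pos: [452.3, 134.3, 261.3]
ee_rot: [92.0, 88.9, -7.6]
force: [10.4, -0.1, -6.0]
gripper_width: 23.5
```

Call:
drive_tool([
  [0,0.6,0,-3.2,0.5,-0.3,10],
  [0,1.2,0,-3.4,0.5,-0.3,10],
  [0,1.8,0,-3.6,0.6,-0.3,10],
  [0,1.8,0,-3.6,0.6,-0.3,10],
])

```text
time_s: 23.52
ee_pos: [451.8, 134.6, 262.3]
ee_rot: [-55.6, 89.6, -155.2]
force: [7.1, -1.6, -1.5]
gripper_width: 23.5
```

```bash
python3 - <<'E'
from h import *
np.set_printoptions(precision=2,suppress=True)
s=state();print(s["time_s"],s["ee_pos"],s["force"],s["torque"]);M=R.from_euler("xyz",s["ee_rot"],degrees=True).as_matrix();print(M[:,0])
E
```

```text
23.525 [451.78 134.64 262.34] [ 7.07 -1.57 -1.49] [-0.23 -1.51 -0.19]
[-0.01 -0.   -1.  ]
```

Call:
drive_tool([
  [0,0.8,0,-3.6,0.6,0,10],
  [0,1,0,-4,0.7,0,10],
  [0,1,0,-4.4,0.7,0,10],
  [0,1,0,-4.4,0.7,0,10],
])

```text
time_s: 24.02
ee_pos: [451.4, 134.9, 263.7]
ee_rot: [-67.5, 89.2, -167.2]
force: [10.6, -2.0, -2.3]
gripper_width: 23.6
```

Call:
drive_tool([
  [0,0,0,-4.4,0.7,-0.3,10],
  [0,0,0,-4.8,0.8,-0.5,10],
  [0,0,0,-5.2,0.9,-0.5,10],
  [0,0,0,-5.2,0.9,-0.5,10],
])

```text
time_s: 24.52
ee_pos: [450.4, 135.3, 264.0]
ee_rot: [-35.2, 89.7, -135.0]
force: [13.1, -1.8, -5.2]
gripper_width: 23.9
```

Call:
drive_tool([
  [0,0.5,0,-5.3,0.9,-0.5,10],
  [0,0.6,0,-5.6,0.9,-0.6,10],
  [0,0.6,0,-5.6,0.9,-0.6,10],
])

```text
time_s: 24.9
ee_pos: [446.1, 136.0, 263.8]
ee_rot: [-59.9, 89.3, -159.7]
force: [5.8, -0.8, -2.9]
gripper_width: 23.4
```

```bash
python3 - <<'E'
from h import *
np.set_printoptions(precision=2,suppress=True)
s=state();print(s["time_s"],s["ee_pos"],s["force"],s["torque"],s["effort"])
for c in("side","top"):
    L=[]
    for i in range(3):
        grab_frame(c); L+=[np.array(d["location"])*[640,480] for d in place_of(c,"eye")[:1]]
    print(c,np.mean(L,0))
s=state();print(s["time_s"],s["ee_pos"],s["force"])
E
```

```text
24.9 [446.15 136.02 263.78] [ 5.83 -0.76 -2.89] [-0.13 -0.9  -0.07] [  1.27 -33.25 -23.57   0.71   1.65  -0.1 ]
side [326.49 193.15]
top [270.51 192.5 ]
25.5 [446.15 136.04 263.81] [ 5.44 -0.87 -4.51]
```

The force dropped from 13.1 N to 5.8 N with a 4 mm jump: the ball clicked. Small confirmation pull against the stop.

Call:
drive_tool([
  [0,0,0,-1.6,0.3,0,10],
  [0,0,0,-2.2,0.35,0,10],
  [0,0,0,-2.2,0.35,0,10],
])

```text
time_s: 25.88
ee_pos: [446.2, 136.1, 264.1]
ee_rot: [-43.2, 89.6, -143.0]
force: [9.1, -2.0, -5.0]
gripper_width: 23.4
```

On the stop: no travel, force up to 9 N. Slack off to centre the prong in the ring.

Call:
drive_tool([
  [0,0,0,0,0,0,10],
  [0,0,0,2,-0.3,0,10],
  [0,0,0,4,-0.7,-0.5,10],
  [0,0,0,6,-1,-1,10],
  [0,0,0,8,-1.3,-1,10],
  [0,0,0,8,-1.3,-1,10],
  [0,0,0,8,-1.3,-1,10],
])

```text
time_s: 26.75
ee_pos: [454.1, 134.8, 263.1]
ee_rot: [-44.2, 89.6, -144.0]
force: [-0.0, -0.3, -2.8]
gripper_width: 23.4
```

```bash
python3 - <<'E'
from h import *
np.set_printoptions(precision=2,suppress=True)
s=state();print(s["time_s"],s["ee_pos"],s["force"],s["torque"])
M=R.from_euler("xyz",s["ee_rot"],degrees=True).as_matrix();print(M)
for c in("side","top"):
    for l in("eye","hook"):
        L=[]
        for i in range(4):
            grab_frame(c); L+=[np.array(d["location"])*[640,480] for d in place_of(c,l)[:1]]
        print(c,l,np.median(L,0),np.std(L,0))
E
```

```text
26.75 [454.13 134.83 263.08] [-0.03 -0.29 -2.85] [ 0.07  0.1  -0.  ]
[[-0.01  0.99 -0.17]
 [-0.   -0.17 -0.99]
 [-1.   -0.01  0.01]]
side eye [326.3  193.13] [1.65 0.97]
side hook [324.64 194.35] [ 5.69 65.95]
top eye [269.15 192.46] [0.41 0.57]
top hook [270.66 191.04] [1.92 1.73]
```

Call:
drive_tool([
  [0,0,0,-0.8,-5,0,10],
  [0,0,0,-1.7,-10,0,10],
  [0,0,0,-2.5,-15,0,10],
  [0,0,0,-2.5,-15,0,10],
])

```text
time_s: 28.85
ee_pos: [451.6, 119.4, 263.1]
ee_rot: [-42.7, 89.6, -142.5]
force: [0.2, 0.2, -2.4]
gripper_width: 23.7
```

Call:
drive_tool([
  [0,0,0,-0.8,-5,0,10],
  [0,0,0,-1.7,-10,0,10],
  [0,0,0,-2.5,-15,0,10],
  [0,0,0,-3.3,-20,0,10],
  [0,0,0,-4.2,-25,0,10],
  [0,0,0,-5,-30,0,10],
  [0,0,0,-5,-30,0,10],
])

```text
time_s: 29.72
ee_pos: [446.6, 89.1, 263.2]
ee_rot: [-42.9, 89.6, -142.8]
force: [0.2, 0.5, -3.0]
gripper_width: 23.3
```

Call:
drive_tool([
  [0,0,0,-12,2,0,10],
  [0,0,0,-30,5,0,10],
  [0,0,0,-50,8.3,0,10],
  [0,0,0,-68,11,0,10],
  [0,0,0,-70,11.5,0,10],
  [0,0,0,-70,11.5,0,10],
])

```text
time_s: 30.48
ee_pos: [376.8, 100.7, 263.5]
ee_rot: [-36.1, 89.6, -135.9]
force: [-0.2, 0.3, -1.7]
gripper_width: 23.4
```

```bash
python3 st.py -3.3;  python3 - <<'E'
from h import *
np.set_printoptions(precision=2,suppress=True)
s=state();print(s["time_s"],s["ee_pos"],s["force"])
for c in("side","top"):
    L=[]
    for i in range(3):
        grab_frame(c); L+=[np.array(d["location"])*[640,480] for d in place_of(c,"eye")[:1]]
    print(c,L)
E
```

```text
side [164, 40] [array([210.6, 221.6]), array([283. , 212.2])] hook [304.  206.5] [304.5 205.9]
top [132, 70] [array([272.5, 354.3]), array([291.4, 258.2])] hook [290.5 229.7] [287.  230.4]
p0 [387.9  99.6 278.   -9.6   2. ] fit [388.9  99.3 276.9  -9.9   1. ] res [ 0.1 -0.2  0.6 -0.7  0.2 -0.9 -2.1  0.2  0.2 -0.1 -0.2 -0.1  0.2] t 30.475
hook [[537.3  93.8 287.3]] tcp [376.8 100.7 263.5]
30.675 [377.11 100.54 263.05] [ 0.25 -0.33 -1.97]
side [array([328.38, 194.88]), array([250.18, 218.69]), array([329.28, 195.5 ])]
top [array([268.61, 192.  ]), array([270.21, 191.38]), array([271.87, 191.38])]
```

Call:
drive_tool([
  [0,0,0,-6,-30,0,10],
  [0,0,0,-8,-75,0,10],
  [0,-0.3,1,-8,-120,0,10],
  [0,-0.5,2,-8,-165,0,10],
  [0,-0.6,3.4,-8,-210,0,10],
  [0,-0.6,3.4,-8,-255,0,10],
  [0,-0.6,3.4,-8,-300,0,10],
  [0,-0.6,3.4,-8,-345,0,10],
  [0,-0.6,3.4,5,-385,-20,10],
  [0,-0.6,3.4,25,-415,-40,10],
])

```text
time_s: 32.52
ee_pos: [401.6, -316.4, 222.9]
ee_rot: [52.2, 89.6, -44.4]
force: [-0.1, 0.3, -2.6]
gripper_width: 23.6
```

Call:
drive_tool([
  [0,0,0,20,-12,-20,10],
  [0,0,0,33,-15,-40,10],
  [0,0,0,34,-15,-50,10],
  [0,0,0,34,-15,-50,10],
  [0,0,0,34,-15,-50,10],
])

```text
time_s: 33.15
ee_pos: [435.6, -331.5, 173.9]
ee_rot: [52.7, 89.5, -43.9]
force: [1.6, -0.1, -1.6]
gripper_width: 23.7
```

```bash
python3 st.py 0; python3 - <<'E'
from h import *
np.set_printoptions(precision=3,suppress=True)
s=state();M=R.from_euler("xyz",s["ee_rot"],degrees=True).as_matrix();print(s["time_s"],s["ee_pos"],s["force"]);print(M,np.degrees(np.arctan2(M[0,2],-M[1,2])))
E
```

```text
side [154, 62] [array([295.8, 354.4]), array([381.9, 334.5])] hook [401.  326.1] [402.9 323.5]
top [0, 40] [None, array([490. , 240.1])] hook [482.6 214. ] [482.1 214.4]
p0 [ 446.8 -331.9  188.4   -6.3    2. ] fit [ 444.6 -333.2  187.9   -5.9    1.4] res [ 0.2 -0.7  0.8 -1.8  0.1 -0.1  0.9 -0.4 -0.2 -0.1  0.1  0.3] t 33.15
hook [[ 593.2 -328.5  197.4]] tcp [ 435.6 -331.5  173.9]
33.35 [ 435.688 -331.542  173.777] [ 0.351  0.734 -2.561]
[[ 0.007  0.993 -0.115]
 [-0.006 -0.115 -0.993]
 [-1.     0.007  0.006]] -6.591358447772113
```

Call:
drive_tool([
  [0.3,0,0.2,0.5,2,0,10],
  [0.3,0,0.2,0.5,2,-25,10],
  [0.3,0,0.2,0.5,2,-55,10],
  [0.3,0,0.2,0.5,2,-80,10],
  [0.3,0,0.2,0.5,2,-95,10],
  [0.3,0,0.2,0.5,2,-100,10],
  [0.3,0,0.2,0.5,2,-100,10],
])

```text
time_s: 34.22
ee_pos: [436.6, -329.8, 74.2]
ee_rot: [84.6, 89.6, -11.8]
force: [1.1, -0.1, -1.4]
gripper_width: 23.3
```

Call:
drive_tool([
  [0,0,0,-0.4,0.2,-8,10],
  [0,0,0,-0.4,0.2,-16,10],
  [0,0,0,-0.4,0.2,-24,10],
  [0,0,0,-0.4,0.2,-31,10],
  [0,0,0,-0.4,0.2,-37,10],
  [0,0,0,-0.4,0.2,-41,10],
  [0,0,0,-0.4,0.2,-42.5,10],
  [0,0,0,-0.4,0.2,-42.5,10],
])

```text
time_s: 35.22
ee_pos: [436.2, -329.7, 31.7]
ee_rot: [84.1, 89.6, -12.3]
force: [-0.2, -0.6, -2.2]
gripper_width: 23.8
```

Call:
drive_tool([
  [0,0,0,0,0,-0.7,10],
  [0,0,0,0,0,-1.4,10],
  [0,0,0,0,0,-1.4,10],
])

```text
time_s: 35.6
ee_pos: [436.4, -329.8, 30.6]
ee_rot: [82.6, 89.5, -13.8]
force: [0.7, -0.2, -0.6]
gripper_width: 23.6
```

Weight is now on the forks (z force -0.6 N). Release and withdraw upward.

Call:
drive_tool([
  [0,0,0,0,0,0,26],
  [0,0,0,0,0,0,32],
  [0,0,0,0,0,0,45],
  [0,0,0,0,0,0,60],
  [0,0,0,0,0,0,70],
  [0,0,0,0,0,10,70],
  [0,0,0,0,0,30,70],
  [0,0,0,0,0,60,70],
  [0,0,0,0,0,100,70],
  [0,0,0,0,0,140,70],
], grip_force=6)

```text
time_s: 36.85
ee_pos: [436.3, -329.7, 172.5]
ee_rot: [80.9, 89.5, -15.5]
force: [0.0, 0.2, -0.2]
gripper_width: 69.5
```

Call:
drive_tool([
  [0,0,0,-40,-40,10,91],
  [0,0,0,-90,-80,20,91],
  [0,0,0,-140,-120,20,91],
  [0,0,0,-190,-160,20,91],
  [0,0,0,-230,-200,20,91],
  [0,0,0,-230,-200,20,91],
  [0,0,0,-230,-200,20,91],
])

```text
time_s: 37.72
ee_pos: [206.5, -529.4, 192.8]
ee_rot: [84.4, 89.5, -12.0]
force: [0.9, -0.0, 0.5]
gripper_width: 91.2
```

```bash
python3 - <<'E'
from h import *
np.set_printoptions(precision=1,suppress=True)
s=state();print(s["time_s"],s["ee_pos"],s["force"])
im={c:grab_frame(c) for c in("side","top")}
p0=np.array([447.4,-330,45,-6.3,0])
for c in im:
    ref=cv2.imread(f"pics/{c}0.png")[:,:,::-1]
    print(c,[(len(x),x.mean(0)) if len(x) else 0 for x in tanpix(c,im[c],p0)],"ref",[(len(x),x.mean(0)) if len(x) else 0 for x in tanpix(c,ref,p0)])
    for l in("hook","stick","eye"): print(l,loc(c,l,None))
gs=segs_guard((641,125.6,-9.6),.045)
a=overlay("top",im["top"],[],(100,80,400,290),1.2)
b=overlay("side",im["side"],[],(300,125,110,145),2)
ref=cv2.imread("pics/top0.png")[:,:,::-1]
c1=overlay("top",im["top"],[],(435,215,60,145),1.7);c0=overlay("top",ref,[],(435,215,60,145),1.7)
c2=overlay("side",im["side"],[],(270,350,150,90),1.9)
o=np.zeros((600,800,3),np.uint8);o[:a.shape[0],:a.shape[1]]=a;o[:b.shape[0],500:500+b.shape[1]]=b
o[350:350+c1.shape[0],:c1.shape[1]]=c1;o[350:350+c0.shape[0],120:120+c0.shape[1]]=c0;o[350:350+c2.shape[0],250:250+c2.shape[1]]=c2
cv2.imwrite("pics/f1.png",o)
E
```

```text
37.725 [ 206.5 -529.4  192.8] [ 0.9 -0.   0.5]
side [(153, array([301.5, 398.8])), (58, array([377.3, 379.2]))] ref [(161, array([300.1, 399.5])), (52, array([377.6, 379.8]))]
hook [398.2 367.3]
stick [342.2 391.4]
eye [327.  191.3]
top [(69, array([464.2, 327.7])), (43, array([471. , 251.1]))] ref [(75, array([464.4, 328.9])), (36, array([471.8, 250.2]))]
hook [272.8 176.4]
stick [462.8 288.9]
eye [270.4 192.3]
```

View pics/f1.png

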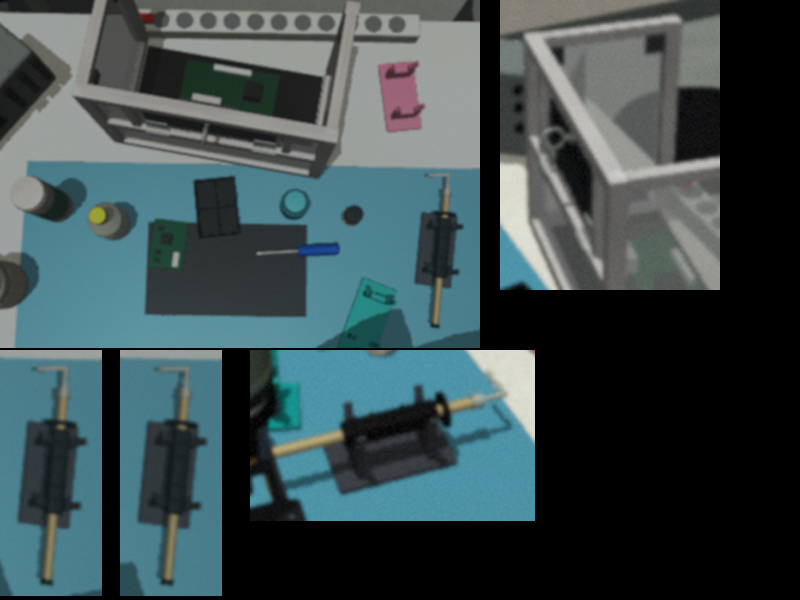

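The final picture shows the hatch upright with the ring eye in front of it at (555,138). The stick lies in the dark rest as in the reference crop, hook end and prong the same way, and the bystanders are where they were. Handing in.

```bash
python3 -c "
from workcell import env,state
print(env.job_done(), state()['time_s'])"
```

```text
the job is handed in; nothing more can be done
the job is handed in; nothing more can be done
```

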